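# Key the stuffing plate into the mincer head

### The job

The three-armed stuffing plate lies loose in the mouth of the mincer head, riding high because its notch is off the locating pin. With a fingertip, turn the plate where it lies until its notch stands over the pin, then press it straight down until it is fully home, flush with the mouth. Do not pick the plate up, and leave the other mincer parts where they lie.

Things in the scene. Friction and masses are not known exactly. Their poses are not given: they have to be found in the camera images.
- head: Fixed cast mincer head (barrel) stood on end on the bench, round mouth up. Origin on its axis at bench height, z up the axis. Mouth face 190 mm above the bench, 148 mm outside, bore 119 mm. A feed throat, a tube of 86 mm with a 104 mm flange, juts out level along +x to 140 mm from the axis, centre 85 mm above the bench. The pin is on the -x side.
- seat (a point): Centre of the seat, on the head's axis, 14 mm below the mouth face (176 mm above the bench). The seat is a ledge 50 to 60 mm from the axis. Below it, inside, are the feed screw's flights, beginning about 40 mm under the mouth face.
- pin (a point): Tip of the locating pin: an upright brass dowel, 8 mm diameter, domed end, in a slot in the bore wall, 58 mm from the head's axis towards the head's -x. The tip is 6 mm above the seat, 8 mm below the mouth face. A red paint mark, 8 by 10 mm, on the mouth face stands beside it.
- screw (a joint): How far the feed screw has slid down inside the head, in m: 0 at the start, 0.007 with the plate seated. Its 36 mm collar carries the plate's hub; its 16 mm spindle stands in the hub's bore, ending 1.5 mm below the hub's top. It does not turn. It holds up the plate's weight, slides when the hub is pressed with about 4 to 10 N more, and does not spring back.
- plate: Loose bright steel plate, 115 mm diameter, 14 mm thick, 0.57 kg, level in the mouth, hub on the screw's collar. A sideways push of about 2 N turns it; it stays where left. Origin: centre of its underside, z up, x towards the notch. At the start the underside is 183 mm above the bench (1 mm over the pin), the top 7 mm proud of the mouth; seated, 176 mm and flush.
- hub (a point): Centre of the plate's top face, 14 mm above its origin. Hub 34 mm diameter, rim from 47 to 57.5 mm off the axis, and three straight arms 14 mm wide between them, at 0 (behind the notch), 120 and 240 degrees from the plate's x. Between the arms are three through openings, 30 mm from hub to rim, centred at 60, 180 and 300 degrees: fingertips go in and can push an arm.
- notch (a point): Middle of the one notch in the plate's edge, 58 mm from the plate's axis, half-way up its thickness. The notch is 12 mm wide and 5 mm deep, so it passes over the pin with 2 mm to spare on either side. The arm behind it bears a red paint stripe, 6 by 20 mm, pointing to the notch.
- ring_nut: Loose aluminium ring nut of the mincer, 168 mm outside diameter (196 mm over its four lugs), 42 mm high, lying on the bench. Origin at the centre of its underside. To be left alone.
- hole_plate: Loose steel mincing plate with many small holes, 114 mm diameter, 14 mm thick, lying flat on the bench. Origin at the centre of its underside. To be left alone.
- knife: Loose four-bladed steel mincer knife, 96 mm across, 12 mm high, lying flat on the bench. Origin at the centre of its underside. To be left alone.
- pusher: Loose white plastic food pusher standing upright, 204 mm high, 88 mm at its widest. Origin at the centre of its underside. To be left alone.
Things that resemble listed ones, but are neither listed nor needed, are in the scene too. Leave any purple look-alike of the plate alone.

How it is judged (in metres and radians):
On the way, in this order (a step that is already met when the one before it is completed fails the run):
1. the plate is turned until its notch stands over the pin, while it still rides high (horizontal distance between notch and pin below 0.006 m and z of plate in the frame of head above 0.1782 m).
2. the plate is pressed home on its seat with the pin in the notch (z of plate in the frame of head between 0.1735 and 0.1776 m and horizontal distance between notch and pin below 0.0045 m and angle between plate's own z axis and vertical below 0.03 rad), for 0.2 s.
At the end, for the whole second after the job is handed in: The plate is at rest on its seat in the mouth: underside 176 mm above the bench within about 1.6 mm (top face flush with the mouth), level within 0.03 rad, notch within 4.5 mm of the pin in plan; ring nut, hole plate, knife and pusher within 20 mm of where they were (all of step 2 and linear speed of plate below 0.01 m/s and distance of each of ring_nut, hole_plate, knife, pusher from where it was at the start of the episode below 0.02 m); the robot touches nothing.
It fails at once if the plate is lifted (z of plate in the frame of head above 0.192 m).
It fails at once if another mincer part is knocked or carried away (distance of any of ring_nut, hole_plate, knife, pusher from where it was at the start of the episode above 0.025 m).
It also fails if it takes over 72 s, if anything falls off the work surface, if the arm or the gripper's body presses on something with over 40 N, if the wrist force passes 120 N, or if a joint passes its speed limit or range.

### The arm

A 6-joint arm with a two-finger parallel gripper is mounted at the origin on the work surface. World frame = base frame: x ahead of the robot, y to its left, z up, the work surface at z = 0. Lengths are in mm, angles in degrees, forces in N, time in s.
With the tool pointing down it reaches from about 350 to 925 mm from the base axis. Payload 6.4 kg.
Tool frame: the origin (TCP) lies midway between the tips of the shut fingers; the grasp point (between the pads) lies 19 mm behind it; z points along the fingers, x is the direction in which the jaws open and shut, and the axes are right-handed (so a half turn about z gives the same grasp; the last joint's range is limited). The gripper opens to 94 mm and grips with 3 to 60 N. Pads are 16 mm wide; open, the fingers measure 119 mm over their backs; the gripper's body (75 mm by 177 mm) begins 78 mm behind the grasp point.
Start: joints at [-79.131, 14.043, 89.255, -0, 76.702, -9.975], TCP at [231.294, -607.468, 205.455] pointing down, gripper open.
Joint ranges: [-179.41, 179.41], [-58.25, 129.5], [7.25, 145.43], [-54.29, 234.29], [11.92, 165.04], [-157.13, 157.13]. Speed limits (degrees/s): [147.25, 147.25, 180, 180, 180, 180].

### API

Orientations are given as [roll, pitch, yaw] about the fixed x, y, z axes, in that order (R = Rz(yaw) Ry(pitch) Rx(roll)).
In Python, from workcell import manip gives the robot as it stands. The module is installed in compiled form; this text tells all that it offers.
- The arm moves only by the shell command python3 -m pendant 'ROWS'. ROWS is JSON, one flat list of numbers, 7 for each row, row after row: the shift along the world's x, y, z in units of 25 mm (1.0 is 25 mm), then the turn, a rotation vector about the world's x, y, z in units of 5 degrees (1.0 is 5 degrees), then the closure, from -1 (fully open) to 1 (shut), so that 0 is half open. A call has exactly 8 rows; each row is the pose to reach, as a shift and turn from the pose commanded when the call began; what a row does not reach only later rows make up. A row lasts 1/8 s, in which the tool goes at most 62.5 mm and 10.7 degrees, less where a joint would pass 70% of its speed; a pose out of reach is approached as far as the arm can. A call with a gripper value outside its range is refused whole. The fingers move at their own pace and stop on an object; the grip force is fixed at half the most. Time passes only in rows, so rows that repeat a pose let the fingers close, or fill a call up. It gives the time, the measured TCP pose, the force and the opening at its end, in the units of the state.
- manip.get_state(): the state, without advancing time (a new reading comes with each control period).
- manip.capture(name): name is "scene" or "top" or "wrist"; returns the picture (420x560x3 uint8, red, green, blue); there is no depth.
- manip.camera_params(name): a dict with "fx", "fy", "cx", "cy" (pixels), "origin" and "rotation" of the camera in the world; the wrist camera has in their place "tool_from_camera" (4x4, takes a point from camera to tool coordinates, whose origin is the TCP and whose axes are the tool frame's). Camera axes: x right, y up, looking along -z (the intrinsics and any distortion apply to the point x, -y, -z); pixel columns grow to the right and rows downward; lengths in mm; the calibration is good to about 2 mm. The wrist camera is an equidistant fisheye: a pixel r from the principal point sees the ray r / f radians off the axis. A picture is of the moment at which its call begins: read the wrist's pose just before it. camera_params takes no time and is no camera call.
- manip.close_job(): hands the job in, once; it reports no verdict.
The state is a dict: "time": time; "joint_pos": joint angles; "joint_vel": joint speeds; "joint_torque": joint torques, N m; "ee_pos": TCP position; "tool_rot": TCP orientation; "wrist_force": force on the tool from outside, world axes, zero at the start; "wrist_torque": the same for the moment, N m; "opening": finger opening in mm.
Only numpy, scipy, OpenCV 4.12 (cv2) and the standard library are available. Lean on these libraries where they do the work, as an engineer would, in place of code of your own. Each camera call takes 0.05 s, during which the arm holds its last target.

## Working session

There is one attempt and no reset: what is moved stays moved. The work goes in short steps, Python scripts to look and compute and a shell command to move; the robot and the scene stay as the last step left them, time stands still between calls to the robot, and variables do not carry over. Pictures are saved under pics/ and viewed, and the job is handed in when it is done.

```bash
mkdir -p pics; ls
python3 - <<'E'
from workcell import manip
import cv2
s=manip.get_state()
print(s)
for n in ["scene","top","wrist"]:
    print(n,manip.camera_params(n))
    cv2.imwrite(f"pics/a_{n}.png",manip.capture(n)[:,:,::-1])
E
```

```text
pics
{'time': 0.0, 'joint_pos': array([-7.91312375e+01,  1.40821371e+01,  8.93236262e+01,  3.81713440e-04,
        7.67007377e+01, -9.97364896e+00]), 'joint_vel': array([-0.00954607,  0.08773315,  0.04287838,  0.03491198,  0.02052874,
        0.04835617]), 'joint_torque': array([ 6.98194253e-04, -4.15837455e+01, -3.14601123e+01,  6.83980342e-02,
        3.32034740e-02, -1.36301260e-04]), 'ee_pos': array([ 231.18033186, -606.87045392,  204.37953566]), 'tool_rot': array([-1.79981189e+02,  1.04827294e-01, -6.91576595e+01]), 'wrist_force': array([ 0.12165383, -0.89278005,  0.19694014]), 'wrist_torque': array([ 0.08271071, -0.03432514, -0.04348243]), 'opening': 93.98313709387773}
scene {'fx': 403.2817165714181, 'fy': 403.2817165714181, 'cx': 277.65389742459047, 'cy': 214.7061952732933, 'origin': array([ 934.75299956, -748.53666068,  847.92930266]), 'rotation': array([50.51033973, -0.07110237, 26.9981835 ])}
top {'fx': 442.62412670569944, 'fy': 442.62412670569944, 'cx': 273.0960488618363, 'cy': 212.38856265126108, 'origin': array([ 427.13462256,   10.35420587, 1389.09295036]), 'rotation': array([  4.82643094,  -1.03916856, -88.41157852])}
wrist {'fx': 325.19226210127806, 'fy': 325.19226210127806, 'cx': 281.2405724881502, 'cy': 211.2867297095567, 'tool_from_camera': array([[ 9.99998776e-01,  4.18221107e-04, -1.50774112e-03,
         2.05289448e-01],
       [ 1.04932653e-05, -9.65386930e-01, -2.60821924e-01,
        -7.41104096e+01],
       [-1.56463480e-03,  2.60821589e-01, -9.65385752e-01,
        -1.77767129e+02],
       [ 0.00000000e+00,  0.00000000e+00,  0.00000000e+00,
         1.00000000e+00]])}
```

View pics/a_scene.png

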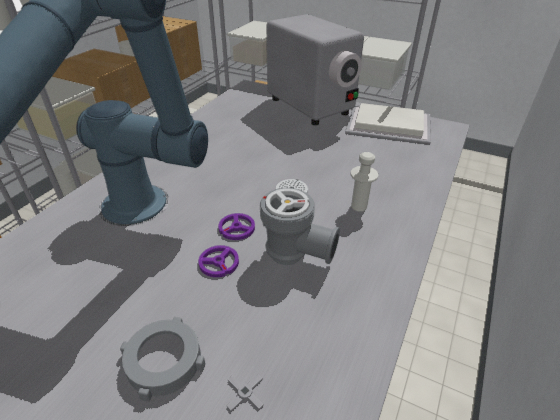

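View pics/a_top.png

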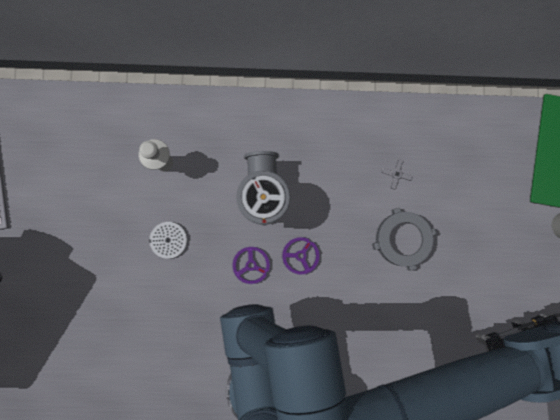

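View pics/a_wrist.png

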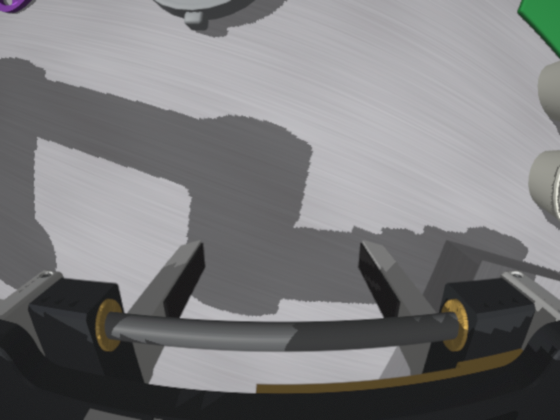

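The candidates in the top view are:
- bright plate in the head's mouth (263,197): matches the description (bright steel, three arms, red stripe)
- purple look-alikes (252,265) and (301,256): leave alone
- hole plate (168,240): leave alone

I choose the plate in the mouth and will check it in a close crop.

Run:
```python
import cv2
a=cv2.imread("pics/a_top.png")[140:260,200:330]; b=cv2.imread("pics/a_scene.png")[180:240,250:330]
a=cv2.resize(a,None,fx=4,fy=4,interpolation=cv2.INTER_CUBIC)[:480]
b=cv2.resize(b,(280,210),interpolation=cv2.INTER_CUBIC)
import numpy as np
o=np.zeros((480,800,3),np.uint8);o[:480,:520]=a;o[:210,520:]=b
cv2.imwrite("pics/crop1.png",o)
```

```text
(no output)
```

View pics/crop1.png

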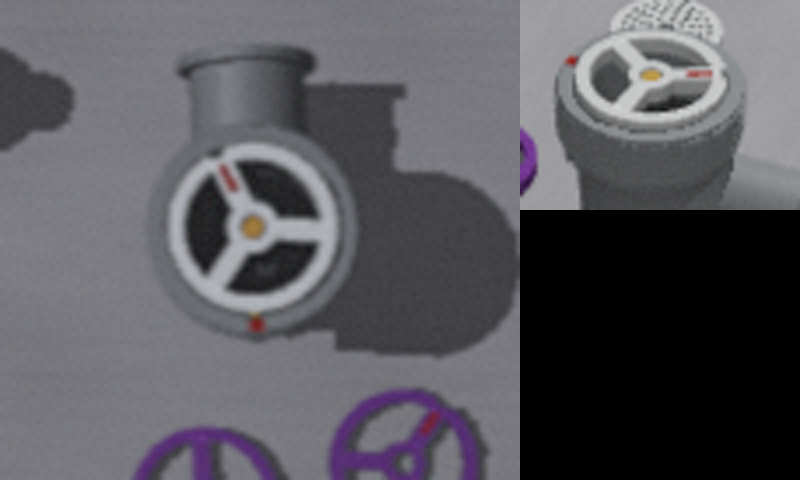

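```bash
cat > h.py <<'E'
import numpy as np, cv2
from scipy.spatial.transform import Rotation as R
from workcell import manip
def ray(cam,uv,st=None):
    p=manip.camera_params(cam)
    x=(uv[0]-p['cx'])/p['fx']; y=(uv[1]-p['cy'])/p['fy']
    if cam=='wrist':
        r=np.hypot(x,y); s=np.sin(r)/r if r>1e-9 else 1
        d=np.array([x*s,-y*s,-np.cos(r)])
        T=p['tool_from_camera']; Rt=R.from_euler('xyz',st['tool_rot'],degrees=True).as_matrix()
        return Rt@T[:3,3]+st['ee_pos'], Rt@T[:3,:3]@d
    Rm=R.from_euler('xyz',p['rotation'],degrees=True).as_matrix()
    return p['origin'], Rm@np.array([x,-y,-1])
def onz(cam,uv,z,st=None):
    o,d=ray(cam,uv,st); return o+d*(z-o[2])/d[2]
def redblobs(img,roi=None):
    h=cv2.cvtColor(img,cv2.COLOR_RGB2HSV).astype(int)
    m=(((h[...,0]<8)|(h[...,0]>173))&(h[...,1]>120)&(h[...,2]>60)).astype(np.uint8)
    if roi: 
        k=np.zeros_like(m);x0,y0,x1,y1=roi;k[y0:y1,x0:x1]=1;m*=k
    n,l,s,c=cv2.connectedComponentsWithStats(m)
    return [(s[i,4],c[i]) for i in range(1,n) if s[i,4]>=4]
E
python3 - <<'E'
from h import *
img=cv2.imread("pics/a_top.png")[:,:,::-1].copy()
print(redblobs(img,(230,160,300,230)))
sc=cv2.imread("pics/a_scene.png")[:,:,::-1].copy()
print(redblobs(sc,(250,180,330,240)))
# plate white annulus
g=cv2.cvtColor(img,cv2.COLOR_RGB2GRAY)
def ell(g,roi,t):
    x0,y0,x1,y1=roi
    m=(g[y0:y1,x0:x1]>t).astype(np.uint8)
    cs,_=cv2.findContours(m,cv2.RETR_EXTERNAL,cv2.CHAIN_APPROX_NONE)
    c=max(cs,key=cv2.contourArea); return cv2.fitEllipse(cv2.convexHull(c)+np.array([x0,y0]))
e=ell(g,(225,160,300,225),150);print(e, onz('top',e[0],197))
gs=cv2.cvtColor(sc,cv2.COLOR_RGB2GRAY)
e=ell(gs,(262,188,316,216),165);print(e, onz('scene',e[0],197))
for cam,bl,z in (('top',redblobs(img,(230,160,300,230)),0),('scene',redblobs(sc,(250,180,330,240)),0)):
    for a,c in bl: print(cam,a,c,onz(cam,c,197),onz(cam,c,190))
E
```

```text
[(np.int32(7), array([263.71428571, 221.        ]))]
[(np.int32(4), array([264.  , 196.75]))]
((262.7011413574219, 196.3128204345703), (40.90017318725586, 41.27919006347656), 156.1002655029297) [571.2545782   20.90917326 197.        ]
((289.2739562988281, 199.95037841796875), (28.042255401611328, 47.049354553222656), 81.0729751586914) [576.37542589  24.64421088 197.        ]
top 7 [263.71428571 221.        ] [504.32248602  16.18705194 197.        ] [504.77573511  16.22130256 190.        ]
scene 4 [264.   196.75] [509.86961713   6.49470452 197.        ] [505.30048241  14.61420311 190.        ]
```

The crop confirms the bright plate in the mouth. The stripe at full-frame (257,185) points about 25° left of +x, and the pin mark is at (263.7,221), towards the robot. I move above it for a close look.

```bash
python3 -m pendant '[0.5,1,1.5,0,0,-0.7,1, 1.2,2.6,3.2,0,0,-1.4,1, 2.0,4.3,3.4,0,0,-2.1,1, 2.8,6.0,3.4,0,0,-2.8,1, 3.7,7.8,3.4,0,0,-3.5,1, 4.6,9.6,3.4,0,0,-4.2,1, 5.6,11.4,3.4,0,0,-4.9,1, 6.6,13.2,3.4,0,0,-5.6,1]'
python3 -m pendant '[1,1.7,0,0,0,-0.7,1, 2,3.4,0,0,0,-1.4,1, 3,5.1,0,0,0,-2.1,1, 4,6.8,0,0,0,-2.8,1, 5,8.5,0,0,0,-3.5,1, 6,10.2,0,0,0,-4.5,1, 6.9,11.8,0,0,0,-5.6,1, 6.9,11.9,0,0,0,-5.6,1]'
python3 - <<'E'
from h import *
s=manip.get_state();print(s['time'],s['ee_pos'],s['tool_rot'],s['opening'])
cv2.imwrite("pics/w1.png",manip.capture('wrist')[:,:,::-1])
E
```

```text
time: 1.15
ee_pos: [396.7, -275.8, 290.3]
tool_rot: [180.0, 0.0, -97.3]
wrist_force: [-0.6, -0.8, 0.1]
opening: 17.3
time: 2.15
ee_pos: [569.2, 22.2, 289.8]
tool_rot: [179.9, -0.0, -124.9]
wrist_force: [-0.2, 0.4, 0.2]
opening: 0.5
2.15 [569.15987575  22.21878744 289.80848007] [ 1.79937104e+02 -2.19974562e-02 -1.24938555e+02] 0.5014718295416748
```

View pics/w1.png

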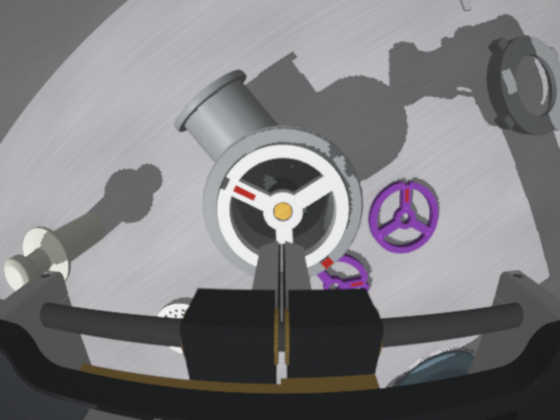

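The wrist view shows the hub spindle at (283,211), the stripe at (244,192), the pin mark at (327,263) and the notch at (225,184).

```bash
cat >> h.py <<'E'
def yel(img,roi):
    h=cv2.cvtColor(img,cv2.COLOR_RGB2HSV).astype(int)
    m=((h[...,0]>12)&(h[...,0]<30)&(h[...,1]>110)&(h[...,2]>120)).astype(np.uint8)
    k=np.zeros_like(m);x0,y0,x1,y1=roi;k[y0:y1,x0:x1]=1;m*=k
    n,l,s,c=cv2.connectedComponentsWithStats(m)
    return [(s[i,4],c[i]) for i in range(1,n) if s[i,4]>=4]
E
python3 - <<'E'
from h import *
s=manip.get_state();img=cv2.imread("pics/w1.png")[:,:,::-1].copy()
roi=(200,130,360,280)
y=yel(img,roi);print(y)
c=onz('wrist',max(y,key=lambda t:t[0])[1],195.5,s);print('hub',c)
for a,p in redblobs(img,roi):
    for z in (197,190):
        q=onz('wrist',p,z,s);d=(q-c)[:2];print(a,p,z,q,np.hypot(*d),np.degrees(np.arctan2(d[1],d[0])))
g=cv2.cvtColor(img,cv2.COLOR_RGB2GRAY)
cv2.imwrite("pics/w1c.png",cv2.resize(img[130:290,195:375,::-1],None,fx=3.7,fy=3.7,interpolation=cv2.INTER_CUBIC))
E
```

```text
[(np.int32(230), array([282.36521739, 210.81304348]))]
hub [568.87821819  17.65239397 195.5       ]
110 [243.78181818 192.5       ] 197 [601.3507809  35.117388  197.       ] 36.87130788995612 28.273074307905322
110 [243.78181818 192.5       ] 190 [600.62227342  36.62170789 190.        ] 36.97999341990331 30.861297742497523
73 [326.95890411 262.46575342] 197 [505.72590571  12.01406591 197.        ] 63.40351184338179 -174.89807891307015
73 [326.95890411 262.46575342] 190 [502.52314317  12.92059666 190.        ] 66.52357391199769 -175.92112790556533
```

View pics/w1c.png

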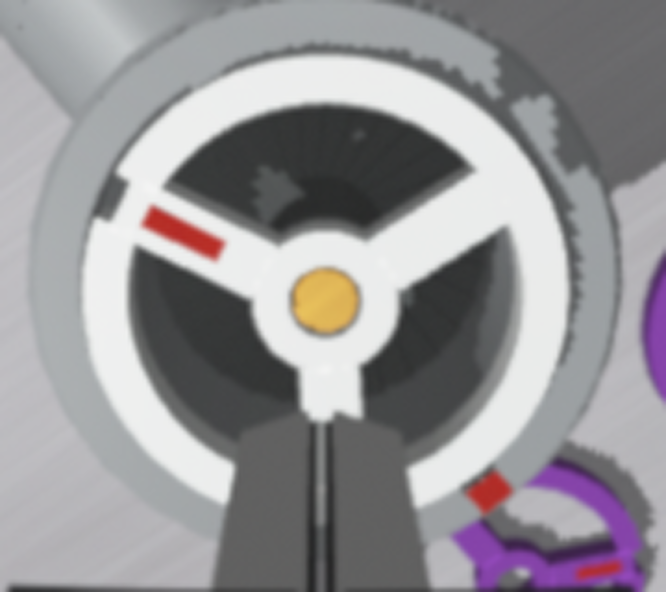

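```bash
python3 -m pendant '[0.6,-0.4,0,0,0,0.3,1, 1.15,-0.74,0,0,0,0.6,1, 1.15,-0.74,-0.8,0,0,0.6,1, 1.15,-0.74,-1.6,0,0,0.6,1, 1.15,-0.74,-2.4,0,0,0.6,1, 1.15,-0.74,-3.2,0,0,0.6,1, 1.15,-0.74,-3.4,0,0,0.6,1, 1.15,-0.74,-3.4,0,0,0.6,1]'
python3 - <<'E'
from h import *
s=manip.get_state();print(s['time'],s['ee_pos'],s['tool_rot'],s['wrist_force'])
img=manip.capture('wrist')
cv2.imwrite("pics/w2.png",img[:,:,::-1])
roi=(150,100,450,330)
y=yel(img,roi);print(y)
for a,p in y: print('y',a,onz('wrist',p,195.5,s))
for a,p in redblobs(img,roi): print(a,p,onz('wrist',p,197,s),onz('wrist',p,190,s))
E
```

```text
time: 3.2
ee_pos: [597.5, 1.6, 205.3]
tool_rot: [180.0, -0.0, -122.1]
wrist_force: [0.2, 0.6, -0.8]
opening: 0.4
3.2 [597.5210303    1.63906261 205.25675222] [ 1.79987095e+02 -4.02263342e-03 -1.22147871e+02] [ 0.23137649  0.61375631 -0.80501174]
[(np.int32(16), array([281. , 295.5]))]
y 16 [568.94011573  17.88528497 195.5       ]
32 [423.5625  242.09375] [550.58509668 -80.63038971 197.        ] [546.45855609 -82.18061561 190.        ]
190 [229.55789474 271.18947368] [601.84670128  35.86393012 197.        ] [599.64928217  38.6977202  190.        ]
```

View pics/w2.png

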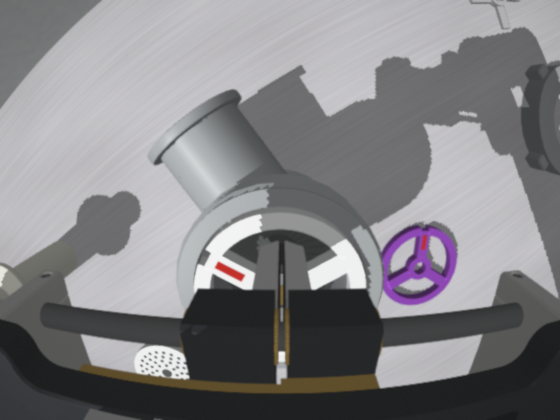

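Run:
```python
from h import *
s=manip.get_state()
img=cv2.imread("pics/w2.png")
cv2.imwrite("pics/w2c.png",cv2.resize(img[170:300,180:390],None,fx=3.8,fy=3.8,interpolation=cv2.INTER_CUBIC))
for p in [(282,215),(282,222),(282,236),(282,243)]:
    print(p,[round(float(np.hypot(*(onz('wrist',p,z,s)[:2]-[569.2,18.3]))),1) for z in (205.3,197,190)])
```

```text
(282, 215) [58.0, 55.7, 53.7]
(282, 222) [53.8, 51.3, 49.2]
(282, 236) [45.3, 42.4, 39.9]
(282, 243) [41.0, 37.9, 35.2]
```

View pics/w2c.png

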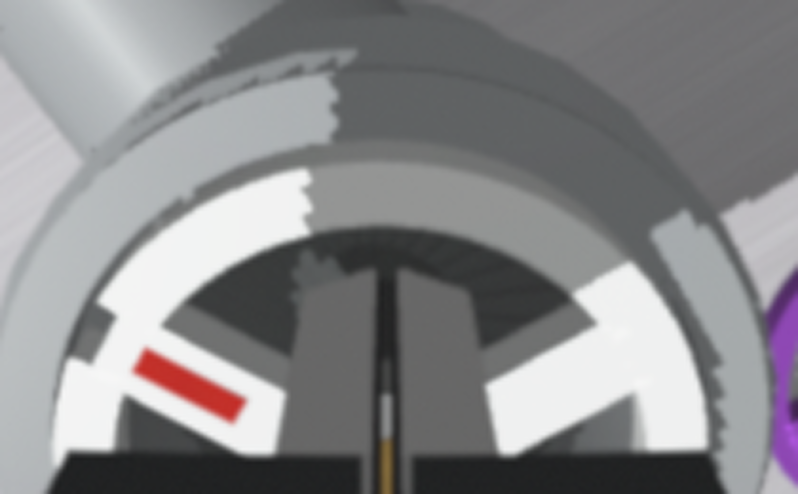

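The tips are centred in the opening, with the rim's inner edge at r≈46 and the tip's outer edge at r≈41. I descend, then sweep the arc about C=(569.2,18.3).

```bash
python3 -m pendant '[0,0,-0.2,0,0,0,1, 0,0,-0.4,0,0,0,1, 0,0,-0.6,0,0,0,1, 0,0,-0.7,0,0,0,1, 0,0,-0.8,0,0,0,1, 0,0,-0.8,0,0,0,1, 0,0,-0.8,0,0,0,1, 0,0,-0.8,0,0,0,1]'
python3 - <<'E'
from h import *
s=manip.get_state();print(s['ee_pos'])
d=s['ee_pos'][:2]-[569.2,18.3];r=np.hypot(*d);t0=np.degrees(np.arctan2(d[1],d[0]));print(r,t0)
r=33
for k in range(4):
    a=t0+40*k
    for j in range(1,9):
        f=lambda t:np.array([np.cos(np.radians(t)),np.sin(np.radians(t))])
        print(k,j,np.round(r*(f(a+5*j)-f(a))/25,2))
E
```

```text
time: 4.25
ee_pos: [597.7, 1.5, 185.7]
tool_rot: [-180.0, 0.0, -122.2]
wrist_force: [0.1, -0.3, -0.2]
opening: 0.4
[597.66189652   1.51787394 185.66348716]
33.0411759604018 -30.525083037546864
0 1 [0.05 0.1 ]
0 2 [0.1  0.21]
0 3 [0.13 0.32]
0 4 [0.16 0.43]
0 5 [0.18 0.54]
0 6 [0.18 0.66]
0 7 [0.18 0.77]
0 8 [0.16 0.89]
1 1 [-0.02  0.11]
1 2 [-0.06  0.22]
1 3 [-0.1   0.33]
1 4 [-0.15  0.43]
1 5 [-0.21  0.53]
1 6 [-0.28  0.62]
1 7 [-0.36  0.71]
1 8 [-0.44  0.79]
2 1 [-0.09  0.07]
2 2 [-0.19  0.13]
2 3 [-0.29  0.19]
2 4 [-0.39  0.23]
2 5 [-0.5   0.27]
2 6 [-0.62  0.29]
2 7 [-0.73  0.31]
2 8 [-0.85  0.32]
3 1 [-0.12 -0.  ]
3 2 [-0.23 -0.02]
3 3 [-0.34 -0.04]
3 4 [-0.45 -0.08]
3 5 [-0.56 -0.12]
3 6 [-0.66 -0.17]
3 7 [-0.76 -0.23]
3 8 [-0.85 -0.3 ]
```

```bash
python3 -m pendant '[0.05,0.1,0,0,0,1,1, 0.1,0.21,0,0,0,2,1, 0.13,0.32,0,0,0,3,1, 0.16,0.43,0,0,0,4,1, 0.18,0.54,0,0,0,5,1, 0.18,0.66,0,0,0,6,1, 0.18,0.77,0,0,0,7,1, 0.16,0.89,0,0,0,8,1]'
python3 - <<'E'
from h import *
s=manip.get_state();print(s['time'],s['ee_pos'],s['tool_rot'],s['wrist_force'])
cv2.imwrite("pics/t3.png",cv2.resize(manip.capture('top')[150:240,210:320,::-1],None,fx=6,fy=6,interpolation=cv2.INTER_CUBIC))
cv2.imwrite("pics/w3.png",manip.capture('wrist')[:,:,::-1])
E
```

```text
time: 5.25
ee_pos: [602.0, 23.2, 185.7]
tool_rot: [-179.9, -0.1, -82.0]
wrist_force: [1.0, -1.8, -1.5]
opening: 0.3
5.25 [602.02638257  23.23311852 185.72927107] [-1.79934171e+02 -8.28696667e-02 -8.19968983e+01] [ 1.01333019 -1.78729253 -1.52974852]
```

View pics/w3.png

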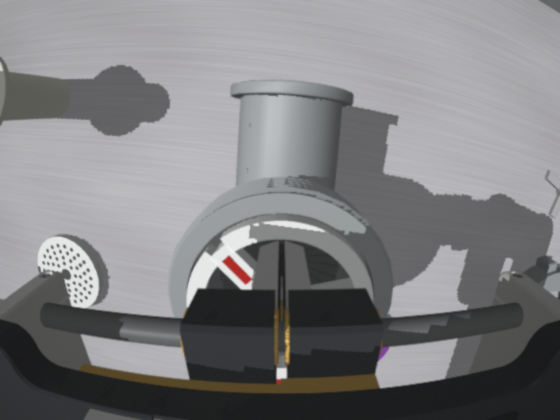

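The plate is turning. The stripe at (237,270) is just ahead of the finger, with about 2 N side force. I continue.

```bash
python3 -m pendant '[-0.02,0.11,0,0,0,1,1, -0.06,0.22,0,0,0,2,1, -0.1,0.33,0,0,0,3,1, -0.15,0.43,0,0,0,4,1, -0.21,0.53,0,0,0,5,1, -0.28,0.62,0,0,0,6,1, -0.36,0.71,0,0,0,7,1, -0.44,0.79,0,0,0,8,1]'
python3 -m pendant '[-0.09,0.07,0,0,0,1,1, -0.19,0.13,0,0,0,2,1, -0.29,0.19,0,0,0,3,1, -0.39,0.23,0,0,0,4,1, -0.5,0.27,0,0,0,5,1, -0.62,0.29,0,0,0,6,1, -0.73,0.31,0,0,0,7,1, -0.85,0.32,0,0,0,8,1]'
python3 - <<'E'
from h import *
s=manip.get_state();print(s['time'],s['ee_pos'],s['tool_rot'],s['wrist_force'])
img=manip.capture('wrist')
cv2.imwrite("pics/w4.png",img[:,:,::-1])
d=s['ee_pos'][:2]-[569.2,18.3];print(np.hypot(*d),np.degrees(np.arctan2(d[1],d[0])))
for a,p in redblobs(img,(150,150,280,400)):
  q=onz('wrist',p,197,s);e=q[:2]-[569.2,18.3];print(a,p,q,np.hypot(*e),np.degrees(np.arctan2(e[1],e[0])))
E
```

```text
time: 6.35
ee_pos: [591.1, 43.4, 185.7]
tool_rot: [-179.9, -0.1, -42.1]
wrist_force: [1.7, -0.3, -0.9]
opening: 1.0
time: 7.35
ee_pos: [570.0, 51.6, 185.9]
tool_rot: [-180.0, -0.1, -2.1]
wrist_force: [2.7, 0.5, -1.2]
opening: 0.7
7.35 [569.95375097  51.56204393 185.87972292] [-1.79982338e+02 -1.23144373e-01 -2.09224575e+00] [ 2.70288431  0.51757889 -1.15721541]
33.27058320351796 88.70184288440088
253 [237.40316206 271.69960474] [543.42394746  46.5325328  197.        ] 38.2293184948496 132.39580260450876
104 [180.39423077 309.75      ] [504.79201864  20.26083422 197.        ] 64.43782223069073 178.25622798617133
```

View pics/w4.png

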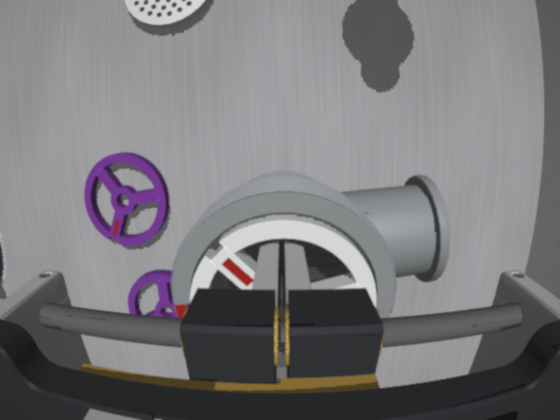

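Stripe (237,272) is at about 132°, with about 50° to go. I turn 40° and then look.

```bash
python3 -m pendant '[-0.12,0,0,0,0,1,1, -0.23,-0.02,0,0,0,2,1, -0.34,-0.04,0,0,0,3,1, -0.45,-0.08,0,0,0,4,1, -0.56,-0.12,0,0,0,5,1, -0.66,-0.17,0,0,0,6,1, -0.76,-0.23,0,0,0,7,1, -0.85,-0.3,0,0,0,8,1]'
python3 - <<'E'
from h import *
s=manip.get_state();print(s['time'],s['ee_pos'],s['tool_rot'],s['wrist_force'])
img=manip.capture('wrist')
cv2.imwrite("pics/w5.png",img[:,:,::-1])
d=s['ee_pos'][:2]-[569.2,18.3];print(np.hypot(*d),np.degrees(np.arctan2(d[1],d[0])))
for a,p in redblobs(img,(150,150,280,400)):
  for z in (197,190):
    q=onz('wrist',p,z,s);e=q[:2]-[569.2,18.3];print(a,p,z,q,np.hypot(*e),np.degrees(np.arctan2(e[1],e[0])))
cv2.imwrite("pics/w5c.png",cv2.resize(img[170:320,150:360,::-1],None,fx=3.8,fy=3.8,interpolation=cv2.INTER_CUBIC))
E
```

```text
time: 8.4
ee_pos: [548.5, 44.4, 185.9]
tool_rot: [180.0, -0.1, 37.9]
wrist_force: [2.3, 1.3, 1.2]
opening: 0.6
8.4 [548.54294877  44.43941981 185.86061503] [ 1.79993849e+02 -1.10683493e-01  3.78586312e+01] [2.26790407 1.31299864 1.17475804]
33.316407872220324 128.31805972413525
182 [191.63736264 250.35164835] 197 [502.29205437  18.43171057 197.        ] 66.90807526869042 179.88721144955431
182 [191.63736264 250.35164835] 190 [502.37433437  14.86734829 190.        ] 66.9137705188313 -177.0594569661158
246 [238.87398374 272.76829268] 197 [531.51697923  24.16411189 197.        ] 38.136568570827386 171.15475815952541
246 [238.87398374 272.76829268] 190 [532.82707038  20.84058192 190.        ] 36.46154913809052 176.00448496498416
```

View pics/w5c.png

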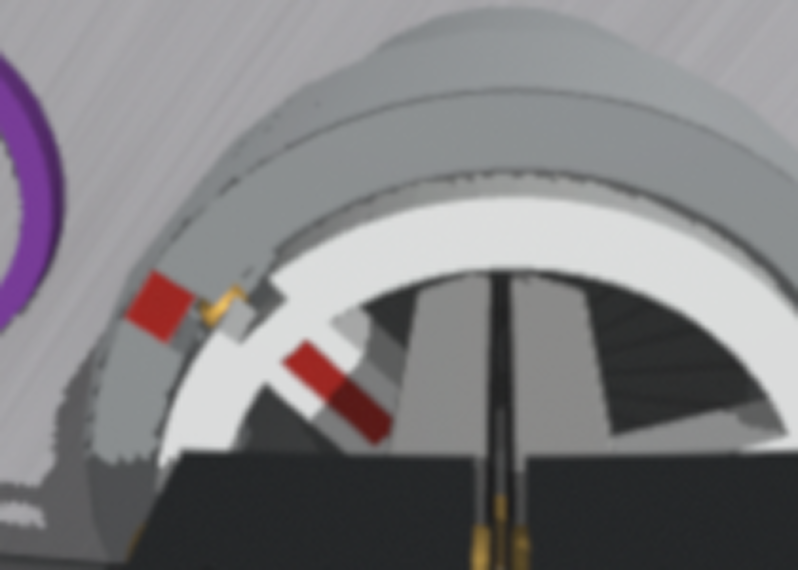

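About 12° remain (mark at 183°, stripe at 171°). The brass pin is visible beside the notch. I turn 10°, back off, and lift the tool to check with the hub in view.

```bash
python3 -m pendant '[-0.09,-0.08,0,0,0,1,1, -0.16,-0.16,0,0,0,2,1, -0.16,-0.16,0,0,0,2,1, -0.09,-0.08,0,0,0,1,1, -0.09,-0.08,0.7,0,0,1,1, 0.2,-0.3,2.4,0,0,1,1, 0.83,-1.02,4.2,0,0,1,1, 0.83,-1.02,4.2,0,0,1,1]'
cat > m.py <<'E'
from h import *
import sys
s=manip.get_state();print(s['time'],s['ee_pos'],s['tool_rot'],s['wrist_force'])
img=manip.capture('wrist')
cv2.imwrite(f"pics/{sys.argv[1]}.png",img[:,:,::-1])
roi=(200,120,370,290)
y=yel(img,roi)
c=onz('wrist',max(y,key=lambda t:t[0])[1],195.5 if len(sys.argv)<3 else 188.5,s)[:2];print('hub',c,y)
zp=197 if len(sys.argv)<3 else 190
for a,p in redblobs(img,roi):
  for z in (zp,190):
    e=onz('wrist',p,z,s)[:2]-c;print(a,p,z,round(np.hypot(*e),1),round(np.degrees(np.arctan2(e[1],e[0]))%360,2))
cv2.imwrite(f"pics/{sys.argv[1]}c.png",cv2.resize(img[130:290,195:375,::-1],None,fx=3.7,fy=3.7,interpolation=cv2.INTER_CUBIC))
E
python3 m.py w6
```

```text
time: 9.45
ee_pos: [571.5, 17.2, 296.4]
tool_rot: [179.6, -0.3, 42.8]
wrist_force: [-0.1, -0.1, -1.0]
opening: 0.7
9.45 [571.5127961  17.2320645 296.3894357] [179.55991888  -0.31270261  42.75682626] [-0.0922747  -0.12341972 -1.01607118]
hub [568.60430004  19.12612579] [(np.int32(28), array([231.78571429, 164.25      ])), (np.int32(209), array([281.66507177, 207.3062201 ]))]
89 [223.11235955 160.60674157] 197 65.7 182.87
89 [223.11235955 160.60674157] 190 66.2 184.1
106 [248.75471698 181.72641509] 197 36.9 183.41
106 [248.75471698 181.72641509] 190 36.6 185.63
```

View pics/w6c.png

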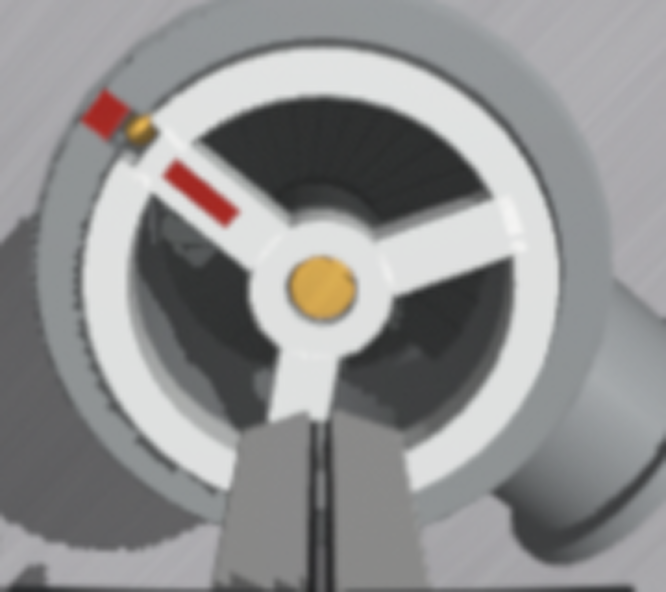

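Stripe is at 183.4° and the mark at 184.1°, so the notch stands over the pin to within about 1 mm. I measure once more with the arm at rest.

```bash
python3 m.py w7
python3 - <<'E'
from h import *
s=manip.get_state();img=manip.capture('wrist')
for roi,z in (((200,120,270,200),197),):
  h=cv2.cvtColor(img,cv2.COLOR_RGB2HSV).astype(int)
c=onz('wrist',[p for a,p in yel(img,(260,190,310,230))][0],195.5,s)[:2]
a,p=yel(img,(215,140,245,185))[0];
for z in (183,182,180):
  e=onz('wrist',p,z,s)[:2]-c;print('pin',p,z,np.hypot(*e),np.degrees(np.arctan2(e[1],e[0]))%360)
E
```

```text
9.5 [569.90697411  17.95239489 293.27527797] [ 1.79798393e+02 -1.45896495e-01  4.27877037e+01] [-0.36593772  0.04583118 -0.75496721]
hub [568.56518894  19.11100876] [(np.int32(33), array([232.78787879, 166.75757576])), (np.int32(212), array([282.75      , 210.42924528]))]
91 [223.74725275 163.23076923] 197 65.7 182.85
91 [223.74725275 163.23076923] 190 66.1 184.09
106 [249.75471698 184.72641509] 197 36.7 183.38
106 [249.75471698 184.72641509] 190 36.4 185.67
pin [233.4137931 168.5862069] 183 58.099404574292244 182.9877196429699
pin [233.4137931 168.5862069] 182 58.1285621622802 183.18363546442603
pin [233.4137931 168.5862069] 180 58.188913176176555 183.5748666534609
```

```bash
python3 -m pendant '[0,0,-0.4,0,0,0,1, 0,0,-1,0,0,0,1, 0,0,-1.6,0,0,0,1, 0,0,-2.2,0,0,0,1, 0,0,-2.8,0,0,0,1, 0,0,-3.2,0,0,0,1, 0,0,-3.4,0,0,0,1, 0,0,-3.4,0,0,0,1]'
```

```text
time: 10.6
ee_pos: [568.8, 18.5, 205.3]
tool_rot: [-180.0, 0.0, 42.8]
wrist_force: [0.5, 0.2, 0.7]
opening: 0.8
```

Centred on the hub. I press down slowly, first to 193.

```bash
python3 -m pendant '[0,0,-0.1,0,0,0,1, 0,0,-0.2,0,0,0,1, 0,0,-0.28,0,0,0,1, 0,0,-0.34,0,0,0,1, 0,0,-0.4,0,0,0,1, 0,0,-0.46,0,0,0,1, 0,0,-0.5,0,0,0,1, 0,0,-0.5,0,0,0,1]'
```

```text
time: 11.6
ee_pos: [569.0, 18.5, 194.1]
tool_rot: [180.0, -0.0, 42.8]
wrist_force: [-1.8, 0.8, 3.9]
opening: 0.4
```

```bash
python3 -m pendant '[0,0,-0.04,0,0,0,1, 0,0,-0.08,0,0,0,1, 0,0,-0.12,0,0,0,1, 0,0,-0.16,0,0,0,1, 0,0,-0.2,0,0,0,1, 0,0,-0.2,0,0,0,1, 0,0,-0.2,0,0,0,1, 0,0,-0.2,0,0,0,1]'
```

```text
time: 12.6
ee_pos: [569.1, 18.5, 189.7]
tool_rot: [180.0, -0.0, 42.9]
wrist_force: [-4.3, 0.2, 7.0]
opening: 0.6
```

```bash
python3 -m pendant '[0,0,-0.03,0,0,0,1, 0,0,-0.06,0,0,0,1, 0,0,-0.09,0,0,0,1, 0,0,-0.12,0,0,0,1, 0,0,-0.15,0,0,0,1, 0,0,-0.15,0,0,0,1, 0,0,-0.15,0,0,0,1, 0,0,-0.15,0,0,0,1]'
```

```text
time: 13.6
ee_pos: [569.5, 18.4, 188.9]
tool_rot: [179.9, -0.0, 42.9]
wrist_force: [-9.0, 1.0, 20.4]
opening: 0.8
```

The force climbed to 20 N with hardly any further travel, so the plate has bottomed. I lift off and look.

```bash
python3 -m pendant '[0,0,0.15,0,0,0,1, 0,0,0.4,0,0,0,1, 0,0,0.9,0,0,0,1, 0,0,1.6,0,0,0,1, 0,0,2.4,0,0,0,1, 0,0,3.2,0,0,0,1, 0,0,4.2,0,0,0,1, 0,0,4.2,0,0,0,1]'
python3 m.py w8 s
python3 - <<'E'
from h import *
cv2.imwrite("pics/s8.png",cv2.resize(manip.capture('scene')[170:260,230:350,::-1],None,fx=6,fy=6,interpolation=cv2.INTER_CUBIC))
E
```

```text
time: 14.6
ee_pos: [570.1, 18.3, 292.5]
tool_rot: [179.7, -0.2, 42.8]
wrist_force: [-0.6, 0.5, 0.4]
opening: 0.3
14.6 [570.13685075  18.34857586 292.50372317] [179.74638114  -0.19401121  42.84866202] [-0.55779777  0.50530944  0.38594332]
hub [568.59919784  19.07272238] [(np.int32(38), array([232.23684211, 167.26315789])), (np.int32(205), array([282.12195122, 208.70243902]))]
90 [223.07777778 163.31111111] 190 66.2 184.02
90 [223.07777778 163.31111111] 190 66.2 184.02
104 [249.63461538 183.40384615] 190 36.9 183.47
104 [249.63461538 183.40384615] 190 36.9 183.47
```

View pics/w8c.png

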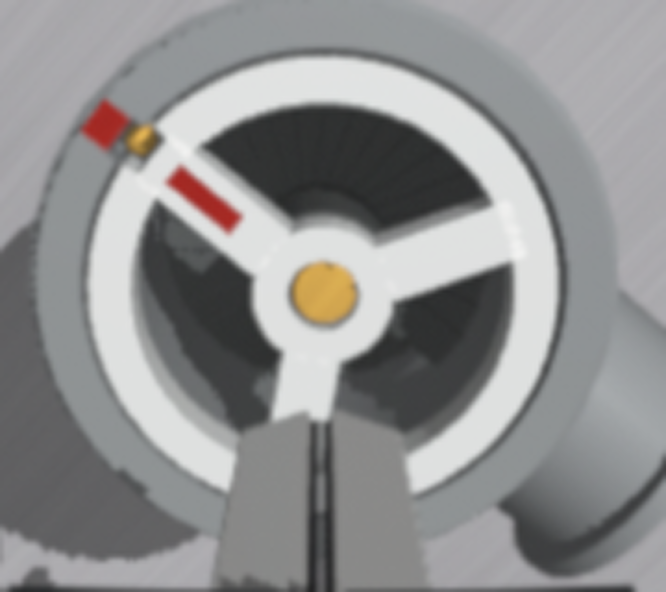

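View pics/s8.png

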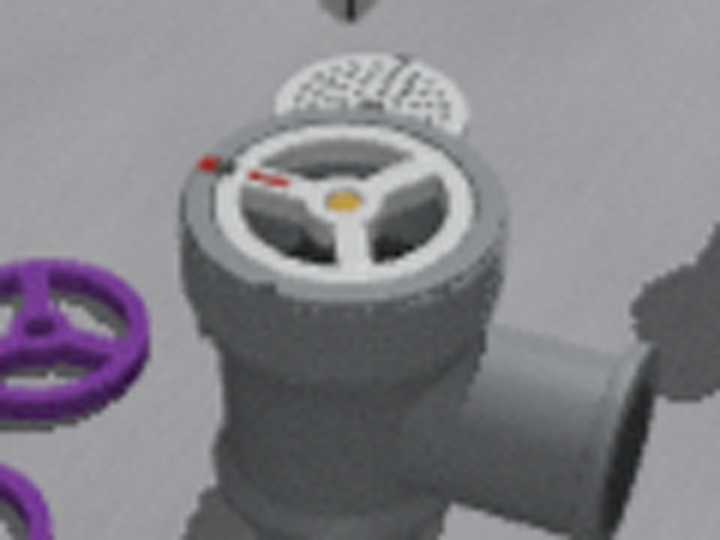

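Run:
```python
from h import *
a=cv2.imread("pics/a_scene.png")[:,:,::-1].copy(); b=manip.capture('scene')
t=manip.capture('top');cv2.imwrite("pics/t9.png",t[:,:,::-1]); cv2.imwrite("pics/s9.png",b[:,:,::-1])
def ell(im):
    g=cv2.cvtColor(im,cv2.COLOR_RGB2GRAY);m=np.zeros_like(g);m[188:220,262:316]=(g[188:220,262:316]>165)
    cs,_=cv2.findContours(m,cv2.RETR_EXTERNAL,cv2.CHAIN_APPROX_NONE)
    return cv2.fitEllipse(cv2.convexHull(max(cs,key=cv2.contourArea)))
roi=(275,190,300,212)
ya,yb=yel(a,roi)[0][1],yel(b,roi)[0][1]
print(ya,yb); print(ell(a),ell(b))
p=manip.camera_params('scene');Rm=R.from_euler('xyz',p['rotation'],degrees=True).as_matrix()
def proj(X):
    q=Rm.T@(X-p['origin']);return np.array([p['cx']+p['fx']*q[0]/-q[2],p['cy']-p['fy']*q[1]/-q[2]])
print('expected row shift for 7mm',proj(np.array([569,18.5,190]))-proj(np.array([569,18.5,197])))
# part drift: image diff around others in top view
o=cv2.imread("pics/a_top.png")[:,:,::-1]
for n,(x0,y0,x1,y1) in dict(pusher=(135,135,180,175),hole=(145,218,192,262),knife=(378,155,415,192),nut=(370,203,442,275)).items():
    f=lambda i:cv2.cvtColor(i[y0:y1,x0:x1].copy(),cv2.COLOR_RGB2GRAY).astype(np.float32)
    print(n,cv2.phaseCorrelate(f(o),f(t)))
```

```text
[287. 201.] [286.8 203.3]
((289.2739562988281, 199.95037841796875), (28.042255401611328, 47.049354553222656), 81.0729751586914) ((286.9937438964844, 203.58555603027344), (26.362628936767578, 42.360626220703125), 90.88233947753906)
expected row shift for 7mm [-0.03686982  2.08764384]
pusher ((0.5033881410220111, 0.014962546458026083), 0.9666431093215943)
hole ((-0.05500642561962721, 0.44438940738632837), 0.9647897629826158)
knife ((0.028800497781787726, 0.035043520572902054), 0.9994979798793793)
nut ((-0.17040176287967057, 0.019693800719934984), 0.3664895446948063)
```

The hub dropped 2.3 px against 2.1 px expected for 7 mm, and the other parts show no real shift (under 0.6 px). The robot is clear at z≈290, so I hand in.

```bash
python3 -c "
from workcell import manip
s=manip.get_state();print(s['time'],s['ee_pos'],s['wrist_force']);print(manip.close_job())"
```

```text
14.8 [568.20707914  18.62305833 287.92452431] [ 0.3118889  -0.43744824 -0.35499156]
the job is handed in; nothing more can be done
None
```

I turned the plate about 155° counter-clockwise with the shut fingertips in one of its openings. I then pressed it home on the hub and handed the job in at 14.8 s; no verdict was given.

- **Notch over pin:** before pressing, the stripe stood at 183.4° and the pin at about 183.2°. After pressing, the stripe was at 183.5° and the paint mark at 184.0°, which is about 0.5 mm at the notch.
- **Seating:** the force rose to 20 N with almost no further travel, so the plate had bottomed. In the scene view the hub dropped 2.3 px (2.1 px expected for 7 mm), and the plate looks flush with the mouth.
- **Other parts:** the pusher, hole plate and knife shifted no more than about 0.5 px (around 1.5 mm) in the top view. The ring nut gave 0.2 px, but that match was weak (response 0.37).
- **Robot:** it was clear of everything, about 98 mm above the plate.
- **Checks that disagreed:**
  - The tip height read 188.9 mm at the bottom of the press, where 190 mm was expected.
  - The white rim's ellipse in the scene view moved 3.6 px down and 2.3 px sideways. I put that down to a change in lighting and masking, and did not look further.

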